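# Rinse the polishing wheel with the blue pull knob

### The arm

A 6-joint arm with a two-finger parallel gripper is mounted at the origin on the work surface. World frame = base frame: x ahead of the robot, y to its left, z up, the work surface at z = 0. Lengths are in m, angles in degrees, forces in N, time in s.
With the tool pointing down it reaches from about 0.3 to 0.75 m from the base axis. Payload 8.5 kg.
Tool frame: the origin (TCP) lies midway between the tips of the shut fingers; the grasp point (between the pads) lies env.tcp_to_grasp behind it (env.tcp_to_grasp is the distance from the TCP to the grasp point, in m); z points along the fingers, y is the line along which they close (so a half turn about z gives the same grasp; the last joint's range is limited). The gripper opens to 85 mm and grips with 20 to 120 N. Pads are 22 mm wide; open, the fingers measure 114 mm over their backs; the gripper's body (76 mm by 85 mm) begins 54 mm behind the grasp point. The pads swing forward as they close: fully open they stand 13 mm farther back than shut.
Start: joints at [-83.096, 21.807, 74.336, -0, 83.858, -12.336], TCP at [0.181, -0.519, 0.231] pointing down, gripper open.
Joint ranges: [-178.18, 178.18], [-50.72, 133.34], [12.68, 142.11], [-81.47, 261.47], [9.98, 163.14], [-165.26, 165.26]. Speed limits (degrees/s): [136.94, 136.94, 180, 180, 180, 180].

### API

Orientations are given as a 3x3 rotation matrix whose columns are the frame's x, y, z axes.
In Python, from rig import observe, optics, job, env gives the robot as it stands. The module is installed in compiled form; this text tells all that it offers.
- The arm moves only by the shell command python3 -m jog 'ROWS' [FORCE]. ROWS is JSON, a list of rows, each a list of 7 numbers: the turn, a rotation vector about the tool's x, y, z in rad, then the shift along the tool's x, y, z in m, then the opening in per cent of the stroke, from 0 (shut) to 100 (fully open). A call has 1 to 10 rows; each row shifts and turns the commanded pose from where the row before left it, along the tool's axes as they then stand; what a row does not reach is not made up. A row lasts 1/8 s, in which the tool goes at most 62.5 mm and 10.7 degrees, less where a joint would pass 70% of its speed; a pose out of reach is approached as far as the arm can. A call is refused whole if a number of a shift passes 0.0625 or a number of a turn 0.188, either way. A call with a gripper value outside its range is refused whole. The fingers move at their own pace and stop on an object; FORCE is the grip in N (left out, the last holds). Time passes only in rows, so rows that do not move let the fingers close. It gives the time, the measured TCP pose, the force, the opening and the grip force at its end, in the units of the state.
- observe(): the state, without advancing time (a new reading comes with each control period).
- optics.get_image(name): name is "scene" or "top" or "wrist"; returns a dict with "pixels" (384x512x3 uint8, red, green, blue), "mtx" (3x3 intrinsics, pixels), "rvec" (rotation vector, rad) and "tvec" (3), from world to camera coordinates, as OpenCV has them. Camera axes: x right, y down, z forward; pixel columns grow to the right and rows downward; lengths in m; the calibration is good to about 2 mm. The wrist camera is an equidistant fisheye: a pixel r from the principal point sees the ray r / f radians off the axis. A picture is of the moment at which its call begins. There is no depth.
- job.close_job(): hands the job in; it is judged then, once.
The state is a dict: "time_s": time; "q": joint angles; "qvel": joint speeds; "joint_efforts": joint torques, N m; "position": TCP position; "tool_rot": TCP orientation; "ft_force": force on the tool from outside, world axes, zero at the start; "wrist_torque": the same for the moment, N m; "grip_width": finger opening in m; "gripper_force": force on a finger pad.
Only numpy, scipy, OpenCV 4.12 (cv2) and the standard library are available. Lean on these libraries where they do the work, as an engineer would, in place of code of your own. Each camera call takes 0.05 s, during which the arm holds its last target. There are 200 camera calls.

### The job

Rinse the polishing wheel: pull the blue rinse-water knob on the front of the machine up all the way out to its stop, leave it out for at least one second, then push it fully home again and let go. Leave the yellow knob pulled out and the black knob pushed in, as they are.

Things in the scene. Friction and masses are not known exactly. Their poses are not given: they have to be found in the camera images.
- water_top (a point): centre of the top face of the blue push-pull knob (rinse water) on the front edge of the cream polishing machine's deck. Ribbed upright cylinder 36 mm across, 30 mm tall, on a steel stem. Pushed in, its top is 46 mm above the deck (136 mm above the bench). z is up, the way it pulls; y runs along the row of knobs, x to the wheel. Within 60 mm of its centre only a 12 mm high collar, 42 mm wide
- water (a joint): travel of the blue knob in m: 0 pushed fully home, 0.025 pulled up to its outer detent (both are hard stops). Friction of about 4 N holds it wherever it is left, with no spring back. Starts at 0
- coolant (a joint): travel of the yellow knob (coolant), same shape and make: starts pulled out at 0.025, so it stands 25 mm taller than the others; must stay out. The three knobs stand in one row about 95 mm apart, in any order; the white wheel guard behind the row is 30 mm high, lower than the knobs
- lamp (a joint): travel of the black knob (lamp), same make: starts pushed in at 0; must stay in

How it is judged (in metres and radians):
On the way:
1. the blue knob is pulled out to its detent and left out for one second (value of joint water above 0.018 m), for 1 s.
At the end, for the whole second after the job is handed in: The blue knob, after at least 1 s out (travel over 18 mm), is back home (travel under 6 mm); the yellow knob is still out (over 18 mm) and the black one still in (under 6 mm) (value of joint each of water, lamp below 0.006 m and value of joint coolant above 0.018 m); the robot touches nothing.
It fails at once if the yellow knob is pushed in (travel under 12 mm) (value of joint coolant below 0.012 m).
It fails at once if the black knob is pulled out (travel over 10 mm) (value of joint lamp above 0.01 m).
It also fails if it takes over 32 s, if anything falls off the work surface, if the arm or the gripper's body presses on something with over 40 N, if the wrist force passes 120 N, or if a joint passes its speed limit or range.

## Working session

There is one attempt and no reset: what is moved stays moved. The work goes in short steps, Python scripts to look and compute and a shell command to move; the robot and the scene stay as the last step left them, time stands still between calls to the robot, and variables do not carry over. Pictures are saved under pics/ and viewed, at most 10 in all, crops included, and the job is handed in when it is done.

```bash
mkdir -p pics; python3 - <<'E'
from rig import observe, optics, job, env
import cv2,numpy as np,pickle
s=observe();print(s['time_s'],s['position'],np.round(s['tool_rot'],3).tolist(),s['grip_width'],env.tcp_to_grasp)
d={}
for n in("scene","top","wrist"):
    d[n]=optics.get_image(n)
    print(n,d[n]['mtx'].tolist(),d[n]['rvec'],d[n]['tvec'])
pickle.dump(d,open('d0.pkl','wb'))
im=np.hstack([cv2.resize(d[n]['pixels'],(400,300),interpolation=cv2.INTER_AREA) for n in("scene","top")])
w=np.hstack([cv2.resize(d['wrist']['pixels'],(400,300)),np.zeros((300,400,3),np.uint8)])
cv2.imwrite('pics/a.png',np.vstack([im,w])[...,::-1])
E
```

```text
0.0 [ 0.18117694 -0.51899617  0.23070291] [[0.944, 0.33, -0.0], [0.33, -0.944, 0.001], [0.0, -0.001, -1.0]] 0.0852138301569611 0.0187
scene [[406.4206026868259, 0.0, 255.70648535690205], [0.0, 406.4206026868259, 187.4596958322526], [0.0, 0.0, 1.0]] [ 2.35566513  0.76974679 -0.275167  ] [-0.48626585 -0.14355648  0.99847114]
top [[353.55747044286437, 0.0, 255.63304905609297], [0.0, 353.55747044286437, 191.12770668388774], [0.0, 0.0, 1.0]] [ 2.10451286 -2.16566787  0.16147256] [0.04832112 0.60858817 0.72446115]
wrist [[297.3186396354542, 0.0, 257.76754616421545], [0.0, 297.3186396354542, 191.31083910642593], [0.0, 0.0, 1.0]] [-2.37171981  1.68321344  0.23533464] [-0.55031634 -0.03537841  0.37826779]
```

View pics/a.png

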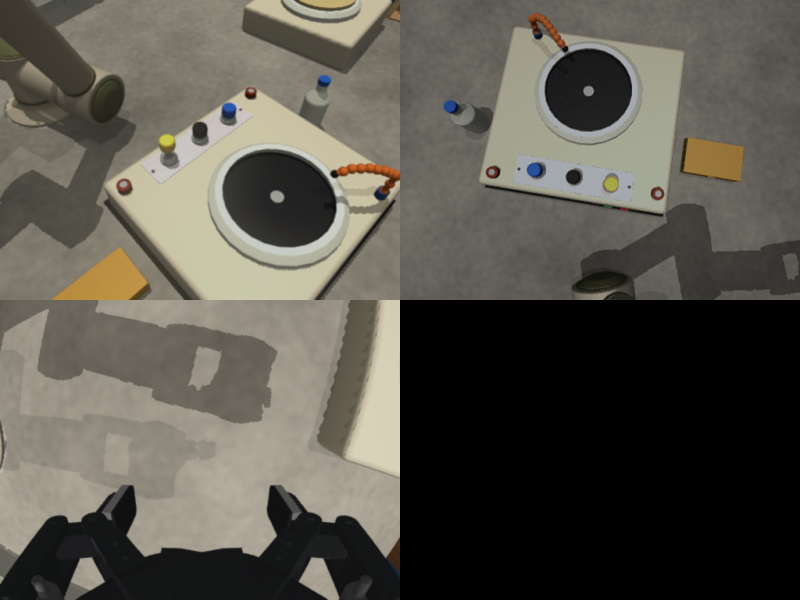

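The composite shows the knob row on the deck. Blue is at about (293,141) px in scene and (173,218) px in top, with black in the middle and yellow tall at the other end. I'll crop closer to pick out the top faces.

```bash
python3 - <<'E'
import cv2,pickle,numpy as np
d=pickle.load(open('d0.pkl','rb'))
a=d['scene']['pixels'][120:220,190:320];b=d['top']['pixels'][190:260,140:310]
a=cv2.resize(a,None,fx=3,fy=3,interpolation=cv2.INTER_CUBIC);b=cv2.resize(b,None,fx=3,fy=3,interpolation=cv2.INTER_CUBIC)
o=np.zeros((520,520,3),np.uint8);o[:300,:390]=a;o[305:515,:510]=b
cv2.imwrite('pics/b.png',o[...,::-1])
for n in('scene','top'):
    h=cv2.cvtColor(d[n]['pixels'],cv2.COLOR_RGB2HSV)
    for c,lo,hi in(('blue',(105,120,40),(125,255,255)),('yel',(22,120,60),(35,255,255))):
        k,_,st,ce=cv2.connectedComponentsWithStats(cv2.inRange(h,lo,hi))
        for i in range(1,k):
            if st[i,4]>40:print(n,c,st[i],ce[i].round(1))
E
```

```text
scene blue [408  96  16  15 182] [414.7 102.9]
scene blue [285 132  17  20 275] [292.7 141.2]
scene blue [480 241  16  15 112] [486.3 249.7]
scene yel [203 172  21  24 385] [213.4 183. ]
top blue [ 56 129  19  16 222] [ 64.4 136.5]
top blue [163 209  19  18 273] [172.  217.3]
top yel [261 226  19  19 280] [270.  235.1]
```

View pics/b.png

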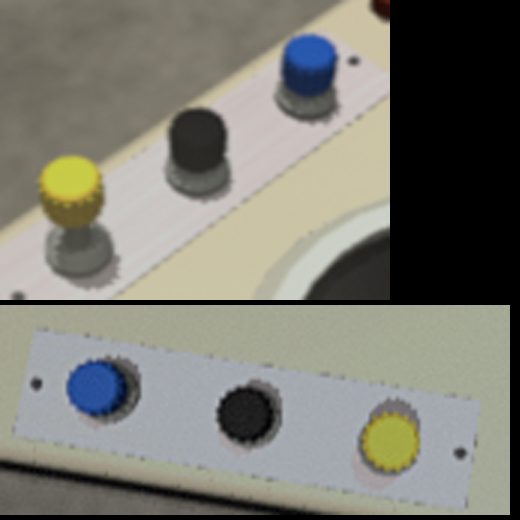

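The crop shows the top faces clearly:

| Knob | Scene (px) | Top (px) |
|---|---|---|
| Blue | (293,136) | (171.5,217.5) |
| Black | (255.7,160.5) | (222,226.5) |
| Yellow | (214,179.3) | (270.3,235.7) |

```bash
cat > tri.py <<'E'
import numpy as np,cv2
def ray(v,p,fish=False):
    K=v['mtx'];R=cv2.Rodrigues(np.array(v['rvec'],float))[0];t=np.array(v['tvec'],float).ravel()
    m=np.array([(p[0]-K[0,2])/K[0,0],(p[1]-K[1,2])/K[1,1]])
    if fish:
        r=np.hypot(*m);c=np.r_[m/r*np.sin(r),np.cos(r)] if r>1e-9 else np.array([0,0,1.])
    else:c=np.r_[m,1]
    c/=np.linalg.norm(c);return -R.T@t,R.T@c
def meet(rs):
    A=sum(np.eye(3)-np.outer(d,d) for o,d in rs);b=sum((np.eye(3)-np.outer(d,d))@o for o,d in rs)
    x=np.linalg.solve(A,b);return x,[np.linalg.norm(np.cross(x-o,d)) for o,d in rs]
E
python3 - <<'E'
import pickle,numpy as np
from tri import *
from rig import observe
d=pickle.load(open('d0.pkl','rb'))
P={}
for n,a,b in(('blue',(293,136),(171.5,217.5)),('black',(255.7,160.5),(222,226.5)),('yel',(214,179.3),(270.3,235.7))):
    x,e=meet([ray(d['scene'],a),ray(d['top'],b)]);P[n]=x;print(n,x.round(4),np.round(e,4))
v=P['yel']-P['blue'];print(np.hypot(*v[:2]),np.degrees(np.arctan2(v[1],v[0])))
s=observe();R=np.array(s['tool_rot']);print(R.T@(P['blue']-s['position']), np.hypot(*P['blue'][:2]))
E
```

```text
blue [0.5497 0.1935 0.1365] [0.0007 0.0007]
black [0.5301 0.0971 0.1382] [0.0013 0.0013]
yel [0.5093 0.0063 0.1571] [0.001 0.001]
0.19142522676852544 -102.18812724886818
[ 0.58272699 -0.55118751  0.09510009] 0.5827862941795021
```

All three heights match the text: blue 0.1365 against 0.136, yellow near 0.161, and knob spacing of about 96 mm. Next I move over the blue knob in steps, closing across the row, which takes a world yaw of +58.5°.

```bash
python3 -m jog '[[0,0,0,0.042,-0.04,0,100],[0,0,0,0.042,-0.04,0,100],[0,0,0,0.042,-0.04,0,100],[0,0,0,0.042,-0.04,0,100],[0,0,0,0.042,-0.04,0,100],[0,0,0,0.042,-0.04,0,100],[0,0,0,0.042,-0.04,0,100],[0,0,0,0.042,-0.04,0,100],[0,0,0,0.042,-0.04,0,100],[0,0,0,0.042,-0.04,0,100]]' 30
python3 -m jog '[[0,0,-0.17,0,0,0,100],[0,0,-0.17,0,0,0,100],[0,0,-0.17,0,0,0,100],[0,0,-0.17,0,0,0,100],[0,0,-0.17,0,0,0,100],[0,0,-0.17,0,0,0,100],[0,0,0,0,0,0,100]]'
python3 - <<'E'
from rig import observe
import numpy as np
s=observe();R=np.array(s['tool_rot']);print(s['q'],R.round(3).tolist(),s['ft_force'])
print(np.degrees(np.arctan2(R[1,1],R[0,1])),R.T@(np.array([.5497,.1935,.1365])-s['position']))
E
```

```text
time_s: 1.4
position: [0.4465, -0.0013, 0.2314]
tool_rot: [[0.944, 0.33, 0.0], [0.33, -0.944, -0.0], [0.0, 0.0, -1.0]]
ft_force: [0.8, -1.0, 0.2]
grip_width: 0.0853
gripper_force: 0.0
time_s: 2.28
position: [0.4459, -0.0032, 0.2312]
tool_rot: [[0.215, 0.977, -0.0], [0.977, -0.215, 0.0], [0.0, -0.0, -1.0]]
ft_force: [0.3, -0.5, -0.4]
grip_width: 0.0855
gripper_force: 0.0
[-1.56885490e+01  1.13285194e+01  8.96714566e+01  2.22212373e-04
  7.90206816e+01 -3.28292107e+00] [[0.215, 0.977, -0.0], [0.977, -0.215, 0.0], [0.0, -0.0, -1.0]] [ 0.27751866 -0.4844405  -0.40989524]
-12.405670015846987 [0.21439539 0.05919265 0.09467639]
```

```bash
python3 -m jog '[[0,0,0,0.0536,0.0148,0,100],[0,0,0,0.0536,0.0148,0,100],[0,0,0,0.0536,0.0148,0,100],[0,0,0,0.0536,0.0148,0,100],[0,0,0,0,0,0.03,100],[0,0,0,0,0,0,100]]'
python3 - <<'E'
from rig import observe,optics
import numpy as np,cv2,pickle
w=optics.get_image('wrist');t=optics.get_image('top');pickle.dump((w,t),open('d1.pkl','wb'))
cv2.imwrite('pics/c.png',w['pixels'][...,::-1])
K=w['mtx'];R=cv2.Rodrigues(w['rvec'])[0]
for p in([.5497,.1935,.1365],[.5301,.0971,.1365],[.5093,.0063,.161]):
    c=R@np.array(p)+np.ravel(w['tvec']);r=np.hypot(c[0],c[1]);th=np.arctan2(r,c[2]);print(c[:2]/r*th*K[0,0]+K[:2,2])
E
```

```text
time_s: 3.02
position: [0.5485, 0.1938, 0.1993]
tool_rot: [[0.216, 0.976, -0.005], [0.976, -0.216, -0.001], [-0.002, -0.005, -1.0]]
ft_force: [-0.2, -0.6, -0.8]
grip_width: 0.0853
gripper_force: 0.0
[259.0655597  205.00897053]
[260.71464801 312.32323058]
[259.43546984 395.79567787]
```

View pics/c.png

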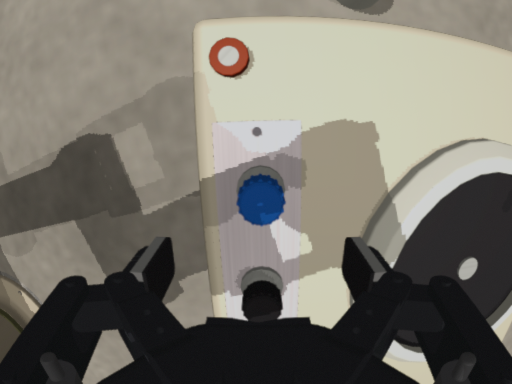

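The wrist view shows the blue knob's top near (261,202), with black below it. I predicted (259,205). I'll refine with this ray.

```bash
python3 - <<'E'
import pickle,numpy as np,cv2
from tri import *
from rig import observe
d=pickle.load(open('d0.pkl','rb'));w,t=pickle.load(open('d1.pkl','rb'))
m=cv2.inRange(cv2.cvtColor(w['pixels'],cv2.COLOR_RGB2HSV),(100,120,30),(125,255,255));
k,_,st,ce=cv2.connectedComponentsWithStats(m);i=1+st[1:,4].argmax();print(st[i],ce[i])
r=ray(w,(261,202.5),True);o,v=r;print(o, o+v*(.1363-o[2])/v[2])
x,e=meet([ray(d['scene'],(293,136)),ray(d['top'],(171.5,217.5)),r]);print(x,e)
s=observe();print(s['position'],np.array(s['tool_rot']).T@(x-s['position']))
E
```

```text
[ 237  174   48   52 1848] [260.54274892 199.54437229]
[0.5646422  0.26044581 0.34111029] [0.55146436 0.19500801 0.1363    ]
[0.55020777 0.19416906 0.13541689] [np.float64(0.0007224641060179845), np.float64(0.0012350364241797275), np.float64(0.001300250092428532)]
[0.54961696 0.19327836 0.20200418] [0.00099449 0.00037266 0.06658739]
```

Residuals are about 1 mm and the height is 0.1354. I descend 98 mm to TCP z of about 0.104.

```bash
python3 -m jog '[[0,0,0,0.001,0.0005,0.03,100],[0,0,0,0,0,0.03,100],[0,0,0,0,0,0.02,100],[0,0,0,0,0,0.013,100],[0,0,0,0,0,0.005,100],[0,0,0,0,0,0,100],[0,0,0,0,0,0,100]]'
python3 -m jog '[[0,0,0,0,0,0,30],[0,0,0,0,0,0,30],[0,0,0,0,0,0,20],[0,0,0,0,0,0,20],[0,0,0,0,0,0,20],[0,0,0,0,0,0,20],[0,0,0,0,0,0,20],[0,0,0,0,0,0,20]]' 40
```

```text
time_s: 4.0
position: [0.5506, 0.1945, 0.1041]
tool_rot: [[0.214, 0.977, 0.001], [0.977, -0.214, 0.0], [0.001, 0.001, -1.0]]
ft_force: [0.1, 0.9, 0.4]
grip_width: 0.0853
gripper_force: 0.0
time_s: 5.0
position: [0.5504, 0.1945, 0.1036]
tool_rot: [[0.213, 0.977, 0.001], [0.977, -0.213, 0.0], [0.0, 0.001, -1.0]]
ft_force: [-0.9, -1.1, 6.4]
grip_width: 0.0329
gripper_force: 39.9
```

It has gripped at 33 mm and 40 N. Now I pull up slowly.

```bash
python3 -m jog '[[0,0,0,0,0,-0.003,20],[0,0,0,0,0,-0.004,20],[0,0,0,0,0,-0.004,20],[0,0,0,0,0,-0.004,20],[0,0,0,0,0,-0.004,20],[0,0,0,0,0,-0.004,20],[0,0,0,0,0,-0.002,20]]'
python3 - <<'E'
from rig import observe,optics
import cv2,numpy as np
a=optics.get_image('scene')['pixels'][90:240,170:370]
w=optics.get_image('wrist')['pixels'][:,:]
cv2.imwrite('pics/d.png',np.hstack([cv2.resize(a,(400,300)),cv2.resize(w,(400,300))])[...,::-1])
E
```

```text
time_s: 5.88
position: [0.5503, 0.1945, 0.1287]
tool_rot: [[0.213, 0.977, 0.0], [0.977, -0.213, 0.0], [0.0, 0.0, -1.0]]
ft_force: [3.3, 0.7, -4.0]
grip_width: 0.033
gripper_force: 40.1
```

View pics/d.png

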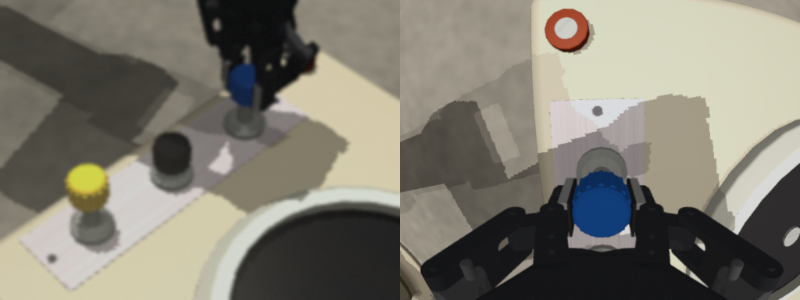

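The scene crop shows the blue knob raised with its stem exposed, at about the height of yellow. The wrist crop shows it centred between the pads at (600,205). I pull 2 mm more to feel the stop, then hold.

```bash
python3 -m jog '[[0,0,0,0,0,-0.002,20],[0,0,0,0,0,0,20],[0,0,0,0,0,0,20],[0,0,0,0,0,0,20],[0,0,0,0,0,0,20],[0,0,0,0,0,0,20],[0,0,0,0,0,0,20],[0,0,0,0,0,0,20],[0,0,0,0,0,0,20],[0,0,0,0,0,0,20]]'
python3 -m jog '[[0,0,0,0,0,0,20],[0,0,0,0,0,0,20],[0,0,0,0,0,0,20],[0,0,0,0,0,0,20]]'
```

```text
time_s: 7.22
position: [0.5502, 0.1944, 0.1289]
tool_rot: [[0.213, 0.977, -0.001], [0.977, -0.213, -0.0], [-0.0, -0.001, -1.0]]
ft_force: [7.3, 2.1, -15.0]
grip_width: 0.0326
gripper_force: 42.8
time_s: 7.72
position: [0.5502, 0.1945, 0.1288]
tool_rot: [[0.213, 0.977, -0.001], [0.977, -0.213, -0.0], [-0.0, -0.001, -1.0]]
ft_force: [6.9, 0.9, -14.9]
grip_width: 0.0333
gripper_force: 42.8
```

The stop is reached: 15 N of pull with z stuck, held for 1.8 s. Now I push it home.

```bash
python3 -m jog '[[0,0,0,0,0,0.003,20],[0,0,0,0,0,0.004,20],[0,0,0,0,0,0.004,20],[0,0,0,0,0,0.004,20],[0,0,0,0,0,0.004,20],[0,0,0,0,0,0.004,20],[0,0,0,0,0,0.004,20],[0,0,0,0,0,0.0005,20],[0,0,0,0,0,0,20],[0,0,0,0,0,0,20]]'
```

```text
time_s: 8.98
position: [0.5504, 0.1946, 0.1036]
tool_rot: [[0.213, 0.977, 0.001], [0.977, -0.213, 0.0], [0.0, 0.001, -1.0]]
ft_force: [-0.5, -1.8, 9.9]
grip_width: 0.0327
gripper_force: 45.1
```

Home is reached, with the same z as at the grasp and 10 N of reaction. I open, then lift clear.

```bash
python3 -m jog '[[0,0,0,0,0,0,100],[0,0,0,0,0,0,100],[0,0,0,0,0,0,100],[0,0,0,0,0,0,100],[0,0,0,0,0,0,100],[0,0,0,0,0,0,100],[0,0,0,0,0,0,100],[0,0,0,0,0,0,100]]'
python3 -m jog '[[0,0,0,0,0,-0.01,100],[0,0,0,0,0,-0.03,100],[0,0,0,0,0,-0.03,100],[0,0,0,0,0,-0.03,100],[0,0,0,0,0,-0.03,100],[0,0,0,0,0,-0.03,100],[0,0,0,0,0,0,100],[0,0,0,0,0,0,100],[0,0,0,0,0,0,100]]'
python3 - <<'E'
from rig import observe,optics
import cv2,numpy as np
a=optics.get_image('scene')['pixels']
h=cv2.cvtColor(a,cv2.COLOR_RGB2HSV);k,_,st,ce=cv2.connectedComponentsWithStats(cv2.inRange(h,(105,120,40),(125,255,255)))
print([(st[i].tolist(),ce[i].round(1)) for i in range(1,k) if st[i,4]>40])
w=optics.get_image('wrist')['pixels']
cv2.imwrite('pics/e.png',np.hstack([cv2.resize(a[90:240,170:370],(400,300)),cv2.resize(w,(400,300))])[...,::-1])
E
```

```text
time_s: 9.98
position: [0.5502, 0.1945, 0.1028]
tool_rot: [[0.213, 0.977, -0.0], [0.977, -0.213, -0.0], [-0.0, -0.0, -1.0]]
ft_force: [-0.8, 0.3, -0.6]
grip_width: 0.0854
gripper_force: 0.0
time_s: 11.1
position: [0.5499, 0.1944, 0.2618]
tool_rot: [[0.213, 0.977, -0.002], [0.977, -0.213, -0.0], [-0.001, -0.002, -1.0]]
ft_force: [-0.2, -0.1, -0.0]
grip_width: 0.0855
gripper_force: 0.0
[([408, 96, 16, 15, 183], array([414.7, 102.9])), ([284, 132, 18, 20, 268], array([292.5, 141.5])), ([480, 241, 16, 15, 111], array([486.2, 249.7]))]
```

View pics/e.png

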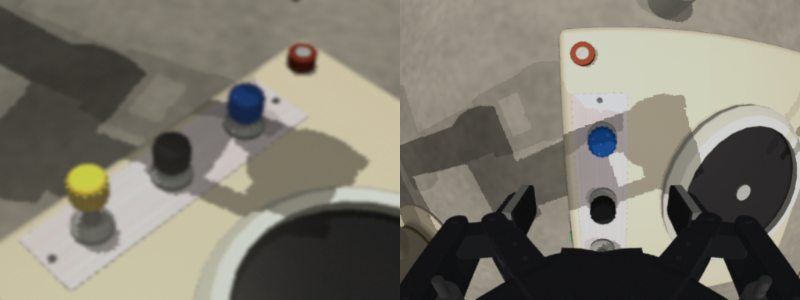

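The blue knob is back at its starting pixel position, (292.5,141.5) against (292.7,141.2) at the start. Yellow is still out, black is in, and the gripper is clear.

```bash
python3 -c "
from rig import job
print(job.close_job())"
```

```text
the job is handed in; nothing more can be done
None
```

I pulled the blue knob out to its stop, held it there for about 1.8 s, pushed it home and let go; yellow is still out, black is still in, the gripper is clear, and I handed the job in after about 11 s, but no verdict came back.

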